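# Close up the culture-dish case

### The job

Close up the culture-dish carrying case: first, with the cover still open, push the upright white inner flap down flat over the dishes, then swing the hinged cover fully shut over it. Only push with the fingertips or the outside of the fingers: do not pinch the flap or the cover, do not lift or shove the case from its place, and leave the other things on the worktop alone.

Things in the scene. Friction and masses are not known exactly. Their poses are not given: they have to be found in the camera images.
- case: open grey carrying case with aluminium edges and two stacked culture dishes in it, 140 mm (its x, depth) x 124 mm (its y, width) x 72 mm high, about 1.5 kg, standing loose on the worktop. Origin: centre of its underside; x points from its front (two steel catches, towards the robot) to its back, z up
- flap (a joint): hinge of the inner white flap, rad: 0 = lying flat over the dishes, 1.57 = standing upright; it opens towards the case's front. A stiff friction hinge (0.05 N m): it stays where it is left and has a stop at 0
- flap_hinge (a point): middle of the flap's hinge line, which runs along the case's y just inside the front wall, 61 mm in front of the case's centre and 56 mm above its underside. Axes x: along the flap from hinge to free edge; z: out of its hard white face (forwards, towards the robot, while it is upright; up when flat). The white face lies 3 mm along z from this point
- flap_edge (a point): middle of the flap's free edge on its white face; the flap is 104 mm long from hinge to free edge, 64 mm wide and 6 mm thick with its soft pad. Axes as flap_hinge
- cover (a joint): hinge of the cover, rad: 0 = shut on the rim, 1.57 = standing upright, more = leaning back. A stiff friction hinge (0.22 N m): it stays where it is left and has a stop at 0
- cover_hinge (a point): middle of the cover's hinge line, which runs along the case's y on its back rim, 70 mm behind the case's centre and 73 mm above its underside. Axes x: along the cover from free edge to hinge; z: out of its outer face (backwards, away from the robot, while it stands open; up when shut). The outer face lies 6 mm along z from this point
- cover_edge (a point): middle of the cover's free edge on its outer face; the cover is 142 mm long from hinge to free edge, 124 mm wide, 6 mm thick plus a 3 mm pad inside. Axes as cover_hinge
- flap_face: the flap's hard white face plate, 3 mm thick; pose as flap_hinge
- flap_pad: the grey pad on the flap's other side (the side to the dishes), 3 mm thick; pose as flap_hinge
- cover_face: the cover's hard outer plate, 6 mm thick; pose as cover_hinge
- cover_pad: the grey pad on the cover's inside, 3 mm thick; pose as cover_hinge
- marker_0: bystander: a marker pen, 131 mm long, 13 mm thick, lying left of the case; leave it alone
- plate_left_0: bystander: a shallow round dish, 93 mm across, 16 mm high, right of the case; leave it alone
- forceps: bystander: steel forceps, 130 mm long, lying right of the round dish; leave it alone
- tube_out_2: bystander: a capped sample tube, 193 mm long, 19 mm thick, lying on the worktop farther right; leave it alone
- bundle_a: bystander: a bundle of sample tubes tied together, 82 x 208 x 38 mm, behind the case; leave it alone

How it is judged:
By the outcome, as a careful person would: the job done as asked, in the order asked, and still so for the second after the job is handed in, with the robot touching nothing.
It also fails if it takes over 61 s, if anything falls off the work surface, if the arm or the gripper's body presses on something with over 40 N, if the wrist force passes 120 N, or if a joint passes its speed limit or range.

### The arm

A 6-joint arm with a two-finger parallel gripper is mounted at the origin on a cart in front of the work surface, level with it; the furniture and walls round the work are solid. World frame = base frame: x ahead of the robot, y to its left, z up, the work surface at z = 0. Lengths are in mm, angles in rad, forces in N, time in s.
With the tool pointing down it reaches from about 350 to 775 mm from the base axis. Payload 7.3 kg.
Tool frame: the origin (TCP) lies midway between the tips of the shut fingers; the grasp point (between the pads) lies 19 mm behind it; z points along the fingers, y is the line along which they close (so a half turn about z gives the same grasp; the last joint's range is limited). The gripper opens to 92 mm and grips with 3 to 60 N. Pads are 19 mm wide; open, the fingers measure 130 mm over their backs; the gripper's body (75 mm by 190 mm) begins 47 mm behind the grasp point.
Start: joints at [-1.39, 0.342, 1.524, -0, 1.275, -0.146], TCP at [168.555, -497.226, 226.741] pointing down, gripper open.
Joint ranges: [-2.53, 2.53], [-0.77, 2.02], [0.04, 2.7], [-1, 4.14], [0.28, 2.66], [-3.11, 3.11]. Speed limits (rad/s): [2.57, 2.57, 3.14, 3.14, 3.14, 3.14].

### API

Orientations are given as [roll, pitch, yaw] about the fixed x, y, z axes, in that order (R = Rz(yaw) Ry(pitch) Rx(roll)).
In Python, from plant import bot gives the robot as it stands. The module is installed in compiled form; this text tells all that it offers.
- The arm moves only by the shell command python3 -m crank 'ROWS' [OPENING]. ROWS is JSON, a list of rows, each a list of 6 numbers: the shift along the tool's x, y, z in m, then the turn, a rotation vector about the tool's x, y, z in rad. In form: [[dx, dy, dz, wx, wy, wz], ...]. A call has 1 to 5 rows; each row shifts and turns the commanded pose from where the row before left it, along the tool's axes as they then stand; what a row does not reach is not made up. A row lasts 1/8 s, in which the tool goes at most 62.5 mm and 10.7 degrees, less where a joint would pass 70% of its speed; a pose out of reach is approached as far as the arm can. A call is refused whole if a number of a shift passes 0.0625 or a number of a turn 0.188, either way. A call with a gripper value outside its range is refused whole. OPENING is the opening in per cent of the stroke, from 0 (shut) to 100 (fully open), set as the call begins (- or left out, the last holds). The fingers move at their own pace and stop on an object; the grip force is fixed at half the most. Time passes only in rows, so rows that do not move let the fingers close. It gives the time, the measured TCP pose, the force, the opening and the grip force at its end, in the units of the state.
- bot.get_obs(): the state, without advancing time (a new reading comes with each control period).
- bot.capture(name): name is "side" or "top"; returns a dict with "color" (400x640x3 uint8, blue, green, red), "fov_y" (degrees; the focal length in pixels is half the picture's height over the tangent of half this angle, whatever the lens; pixels are square), "cx", "cy" (the principal point, pixels), "extrinsics" (4x4, takes a point from world to camera coordinates). Camera axes: x right, y up, looking along -z (the intrinsics and any distortion apply to the point x, -y, -z); pixel columns grow to the right and rows downward; lengths in mm; the calibration is good to about 2 mm. A picture is of the moment at which its call begins. There is no depth.
- bot.close_job(): hands the job in; it is judged then, once.
The state is a dict: "time": time; "joint_positions": joint angles; "dq": joint speeds; "tau": joint torques, N m; "tool_pos": TCP position; "tcp_rot": TCP orientation; "contact_force": force on the tool from outside, world axes, zero at the start; "moment": the same for the moment, N m; "grip_width": finger opening in mm; "finger_force": force on a finger pad.
Only numpy, scipy, OpenCV 4.12 (cv2) and the standard library are available. Lean on these libraries where they do the work, as an engineer would, in place of code of your own. Each camera call takes 0.05 s, during which the arm holds its last target. There are 200 camera calls.

## Working session

There is one attempt and no reset: what is moved stays moved. The work goes in short steps, Python scripts to look and compute and a shell command to move; the robot and the scene stay as the last step left them, time stands still between calls to the robot, and variables do not carry over. Pictures are saved under pics/ and viewed, at most 10 in all, crops included, and the job is handed in when it is done.

```bash
mkdir -p pics; python3 - <<'E'
from plant import bot
import cv2,numpy as np
for n in("side","top"):
    c=bot.capture(n);cv2.imwrite(f"pics/{n}0.png",c["color"]);print(n,c["fov_y"],c["cx"],c["cy"],c["extrinsics"].tolist() if hasattr(c["extrinsics"],'tolist') else c["extrinsics"],[k for k in c])
print(bot.get_obs())
E
```

```text
side 52.925061840259225 314.0053229830478 200.55013978354177 [[-0.9941771000418599, -0.10774840772565018, -0.0014745795822737036, 567.5893763300512], [0.06553532743691208, -0.6154331761586914, 0.785459818540046, -34.73917387271068], [-0.08553954997598556, 0.7807895275397925, 0.6189108975241053, -1407.9475284311318], [0.0, 0.0, 0.0, 1.0]] ['color', 'fov_y', 'cx', 'cy', 'extrinsics']
top 46.644613760605 319.794689043544 195.95618999474976 [[0.017469650728724667, -0.9998406677636709, 0.0036674772409769044, 82.08715247095265], [0.9951172578815615, 0.017743260010256282, 0.09709181114023183, -537.2751734293115], [-0.09714141428710195, 0.001953409866144829, 0.9952686721786216, -1237.927440583081], [0.0, 0.0, 0.0, 1.0]] ['color', 'fov_y', 'cx', 'cy', 'extrinsics']
{'time': 0.1, 'joint_positions': array([-1.38998399e+00,  3.42664721e-01,  1.52492741e+00,  3.57908059e-07,
        1.27537689e+00, -1.46008527e-01]), 'dq': array([-9.93572688e-04, -6.29895471e-05, -3.50903439e-03,  1.05730395e-03,
       -3.35436754e-04, -6.77564265e-04]), 'tau': array([ 1.85691286e-03, -4.32002950e+01, -2.44694710e+01,  7.19443965e-02,
        5.25439787e-02, -3.96324151e-05]), 'tool_pos': array([ 168.49445246, -496.84797324,  226.10632521]), 'tcp_rot': array([-3.14023098e+00, -2.00586820e-04,  3.26820619e-01]), 'contact_force': array([0.32397635, 0.10458035, 0.35033186]), 'moment': array([0.03766447, 0.02780135, 0.04438011]), 'finger_force': 0.0, 'grip_width': 91.9697377374519}
```

View pics/side0.png

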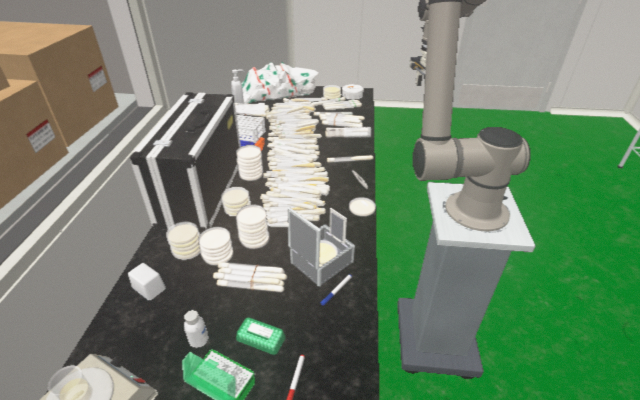

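View pics/top0.png

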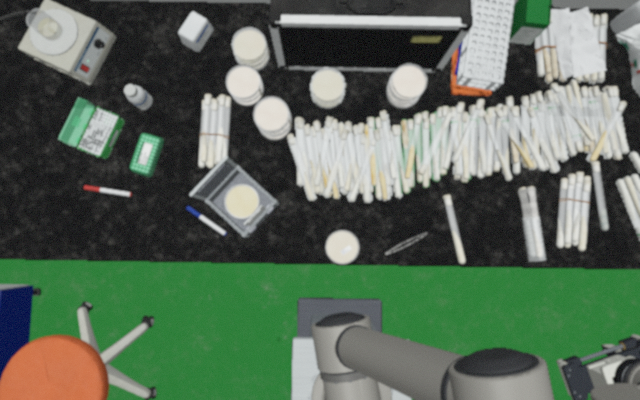

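Side view: the open case is near (322,245), with the cover at (305,238) and the flap at (339,226). Top view: the case is near (235,197) and turned. I'll enlarge both.

```bash
python3 - <<'E'
import cv2,numpy as np
a=cv2.imread("pics/side0.png")[200:290,280:370];b=cv2.imread("pics/top0.png")[150:250,180:290]
a=cv2.resize(a,(540,540),interpolation=cv2.INTER_CUBIC)
b=cv2.resize(b,(660,600),interpolation=cv2.INTER_CUBIC)
cv2.imwrite("pics/a.png",a);cv2.imwrite("pics/b.png",b)
E
```

```text
(no output)
```

View pics/a.png

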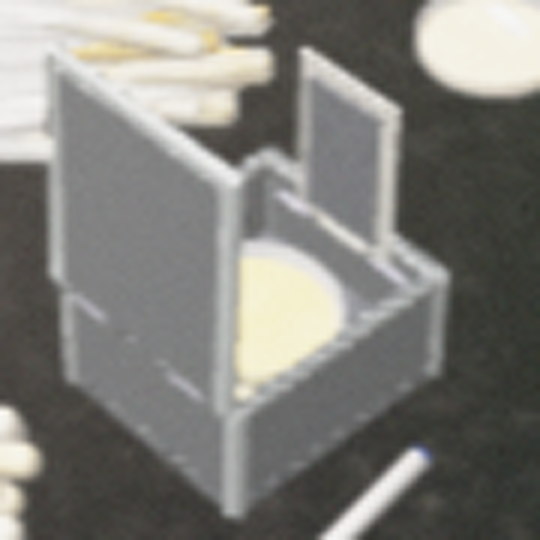

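View pics/b.png

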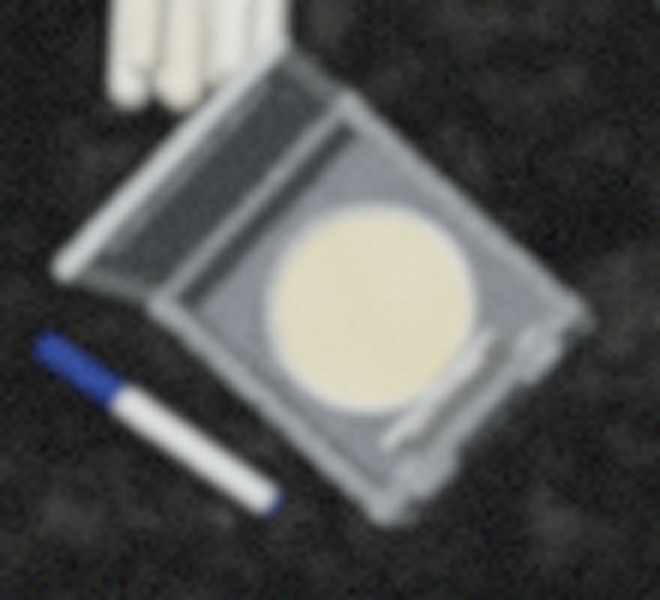

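Side crop: cover free edge runs (52,55)–(238,180), flap edge (303,50)–(400,108), case bottom corners are at (232,515), (70,378) and (437,372). Top crop: rim corners at (160,300), (345,95), (385,515) and (585,318), cover edge (62,270)–(283,45), flap edge (388,443)–(490,335). I'll fit the pose to these.

```bash
cat > h.py <<'E'
import numpy as np
from scipy.spatial.transform import Rotation as R
CAM={"side":(52.925061840259225,314.005,200.55,np.array([[-0.9941771000418599,-0.10774840772565018,-0.0014745795822737036,567.5893763300512],[0.06553532743691208,-0.6154331761586914,0.785459818540046,-34.73917387271068],[-0.08553954997598556,0.7807895275397925,0.6189108975241053,-1407.9475284311318]])),
"top":(46.644613760605,319.7947,195.956,np.array([[0.017469650728724667,-0.9998406677636709,0.0036674772409769044,82.08715247095265],[0.9951172578815615,0.017743260010256282,0.09709181114023183,-537.2751734293115],[-0.09714141428710195,0.001953409866144829,0.9952686721786216,-1237.927440583081]]))}
def proj(n,P):
    f,cx,cy,E=CAM[n]; F=200/np.tan(np.radians(f/2)); q=np.atleast_2d(P)@E[:,:3].T+E[:,3]
    return np.c_[cx+F*q[:,0]/-q[:,2], cy-F*q[:,1]/-q[:,2]]
def world(p,P): # case->world
    return R.from_euler('z',p[2]).apply(np.atleast_2d(P))+[p[0],p[1],0]
def flap(a,s,y,z): # s along, z out of white face; case frame
    return [-61+s*np.cos(a)-z*np.sin(a), y, 56+s*np.sin(a)+z*np.cos(a)]
def cover(a,s,y,z): # s from hinge to free edge
    return [70-s*np.cos(a)+z*np.sin(a), y, 73+s*np.sin(a)+z*np.cos(a)]
E
python3 - <<'E'
from h import *
from scipy.optimize import least_squares
A=lambda u,v:(280+u/6,200+v/6); B=lambda u,v:(180+u/6,150+v/6)
C=lambda *p:(lambda a,b:p)
F=lambda y,z:(lambda a,b:flap(a,104,y,z)); V=lambda y,z:(lambda a,b:cover(b,142,y,z))
ob=[("side",A(232,515),C(70,62,0)),("side",A(70,378),C(70,-62,0)),("side",A(437,372),C(-70,62,0)),("side",A(445,275),C(-70,62,72)),
("side",A(238,180),V(62,1.5)),("side",A(52,55),V(-62,1.5)),("side",A(400,108),F(32,0)),("side",A(303,50),F(-32,0)),
("top",B(160,300),C(68,60,72)),("top",B(345,95),C(68,-60,72)),("top",B(385,515),C(-70,62,72)),("top",B(585,318),C(-70,-62,72)),
("top",B(62,270),V(62,3)),("top",B(283,45),V(-62,3)),("top",B(388,443),F(32,0)),("top",B(490,335),F(-32,0))]
def res(x): return np.concatenate([(proj(n,world(x[:3],f(x[3],x[4])))[0]-u) for n,u,f in ob])
s=least_squares(res,[500,170,.8,1.5,1.8],loss='soft_l1',x_scale=[100,100,1,1,1])
print(s.x);print(s.fun.reshape(-1,2).round(1))
p=s.x
print("flapedge",world(p,flap(p[3],104,0,3)),"hinge",world(p,flap(p[3],0,0,3)),"covedge",world(p,cover(p[4],142,0,6)))
E
```

```text
[514.13057217 299.19267935   0.84063346   1.57489488   1.54548633]
[[ 0.1 -0.1]
 [-0.5 -1.2]
 [-0.  -0.6]
 [ 0.1 -1.5]
 [ 0.2 -0.5]
 [ 0.2 -2.7]
 [-0.4 -0.2]
 [ 0.1 -1.1]
 [-0.8  0.2]
 [ 0.1  1.2]
 [-0.7  0.9]
 [-1.3 -1.1]
 [-0.4 -0. ]
 [ 0.  -1.3]
 [-1.   1. ]
 [ 0.2 -0.4]]
flapedge [[471.1588619  251.19090483 159.98683087]] hinge [[471.44316576 251.50848795  55.98770437]] covedge [[562.42368316 353.13875246 215.10636387]]
```

```bash
cat >> h.py <<'E'
P=np.array([514.1,299.2,.8406,1.575,1.545])
def go(*ts): # offsets from the measured pose to case-frame targets, in tool axes at case yaw; legs chained
    from plant import bot
    o=bot.get_obs(); yaw=o["tcp_rot"][2]; print("t",round(o["time"],2),"dyaw",round(P[2]-yaw,3),"rot",o["tcp_rot"].round(3),"F",o["contact_force"].round(1),"q",o["joint_positions"].round(2))
    Rt=R.from_euler('xyz',o["tcp_rot"]); c=o["tool_pos"]
    print("case pos",(R.from_euler('z',-P[2]).apply(c-[P[0],P[1],0])).round(1))
    for t in ts:
        w=world(P,t)[0]; print(t,"tool d m",(Rt.inv().apply(w-c)/1000).round(4)); c=w
E
python3 -m crank '[[0,0,0,0,0,-0.172],[0,0,0,0,0,-0.172],[0,0,0,0,0,-0.17]]' 0; python3 -c "
from h import *;go((-120,0,200))"
```

```text
time: 0.48
tool_pos: [168.5, -497.0, 226.3]
tcp_rot: [-3.141, -0.001, 0.846]
contact_force: [0.0, -0.1, 0.1]
grip_width: 66.6
finger_force: 0.0
t 0.47 dyaw -0.006 rot [-3.141e+00 -1.000e-03  8.460e-01] F [ 0.  -0.1  0.1] q [-1.39  0.34  1.52  0.    1.28 -0.67]
case pos [-823.7 -273.6  226.3]
(-120, 0, 200) tool d m [ 0.7052 -0.2695  0.0269]
```

```bash
python3 -m crank '[[0.05,-0.019,0,0,0,0],[0.05,-0.019,0,0,0,0],[0.05,-0.019,0,0,0,0],[0.05,-0.019,0,0,0,0],[0.05,-0.019,0,0,0,0]]' ; python3 -m crank '[[0.05,-0.019,0,0,0,0],[0.05,-0.019,0,0,0,0],[0.05,-0.019,0,0,0,0],[0.05,-0.019,0,0,0,0],[0.05,-0.019,0,0,0,0]]'; python3 -c "
from h import *;go((-120,0,200),(-120,0,128))"
```

```text
time: 1.1
tool_pos: [264.7, -245.9, 226.5]
tcp_rot: [-3.142, -0.0, 0.84]
contact_force: [1.3, 0.2, 1.5]
grip_width: 16.0
finger_force: 0.0
time: 1.72
tool_pos: [360.7, 3.8, 226.7]
tcp_rot: [3.141, -0.0, 0.841]
contact_force: [0.3, -0.8, -0.2]
grip_width: 0.6
finger_force: 0.0
t 1.73 dyaw -0.0 rot [ 3.141 -0.     0.841] F [ 0.3 -0.8 -0.2] q [-0.2   0.03  1.92 -0.    1.19  0.53]
case pos [-322.4  -82.7  226.7]
(-120, 0, 200) tool d m [ 0.2024 -0.0827  0.0267]
(-120, 0, 128) tool d m [-0.    -0.     0.072]
```

```bash
python3 -m crank '[[0.05,-0.02,0.006,0,0,0],[0.05,-0.021,0.007,0,0,0],[0.05,-0.021,0.007,0,0,0],[0.05,-0.021,0.007,0,0,0],[0.002,0,0,0,0,0]]' ; python3 -m crank '[[0,0,0.036,0,0,0],[0,0,0.036,0,0,0],[0,0,0,0,0,0]]'; python3 -c "
from h import *
import cv2;from plant import bot
for n in('side','top'):
    c=bot.capture(n)['color']; cv2.imwrite(f'pics/{n}1.png',c)
a=cv2.resize(cv2.imread('pics/side1.png')[170:290,280:400],(400,400),interpolation=2);b=cv2.resize(cv2.imread('pics/top1.png')[140:260,180:300],(400,400),interpolation=2)
cv2.imwrite('pics/m1.png',cv2.hconcat([a,b]))
c=lambda a,s=70:tuple(np.array(flap(a,s,0,3))+[-9.5,0,0])
go(*[c(a) for a in (1.57,1.4,1.2,1.0,.8,.6,.4,.2,.1,0)])"
```

```text
time: 2.35
tool_pos: [433.2, 210.6, 198.5]
tcp_rot: [-3.14, 0.001, 0.845]
contact_force: [0.2, 0.0, -0.1]
grip_width: 0.4
finger_force: 0.0
time: 2.72
tool_pos: [431.3, 206.6, 125.8]
tcp_rot: [-3.139, 0.005, 0.84]
contact_force: [0.3, -0.3, 0.4]
grip_width: 0.4
finger_force: 0.0
t 2.83 dyaw 0.0 rot [ 3.141 -0.     0.84 ] F [-0.  -0.   0.3] q [ 0.29  0.37  1.78 -0.    0.99  1.02]
case pos [-122.    -1.2  128.6]
(np.float64(-73.44425617904417), np.float64(0.0), np.float64(126.00236678536062)) tool d m [ 0.0485 -0.0012  0.0026]
(np.float64(-61.55864918694851), np.float64(0.0), np.float64(125.49138252789294)) tool d m [ 0.0119 -0.      0.0005]
(np.float64(-47.931074444534524), np.float64(0.0), np.float64(122.32980928113585)) tool d m [ 0.0136 -0.      0.0032]
(np.float64(-35.203251543653906), np.float64(0.0), np.float64(116.52387585415717)) tool d m [ 0.0127 -0.      0.0058]
(np.float64(-23.882598618396994), np.float64(0.0), np.float64(108.30504649100808)) tool d m [ 0.0113 -0.      0.0082]
(np.float64(-14.420434376507623), np.float64(0.0), np.float64(98.0009799823815)) tool d m [ 0.0095 -0.      0.0103]
(np.float64(-7.193985446723989), np.float64(0.0), np.float64(86.02246694361419)) tool d m [ 0.0072 -0.      0.012 ]
(np.float64(-2.491347543498266), np.float64(0.0), np.float64(72.84705288917802)) tool d m [ 0.0047 -0.      0.0132]
(np.float64(-1.1492086804786705), np.float64(0.0), np.float64(65.97335166111205)) tool d m [ 0.0013 -0.      0.0069]
(np.float64(-0.5), np.float64(0.0), np.float64(59.0)) tool d m [ 0.0006 -0.      0.007 ]
```

View pics/m1.png

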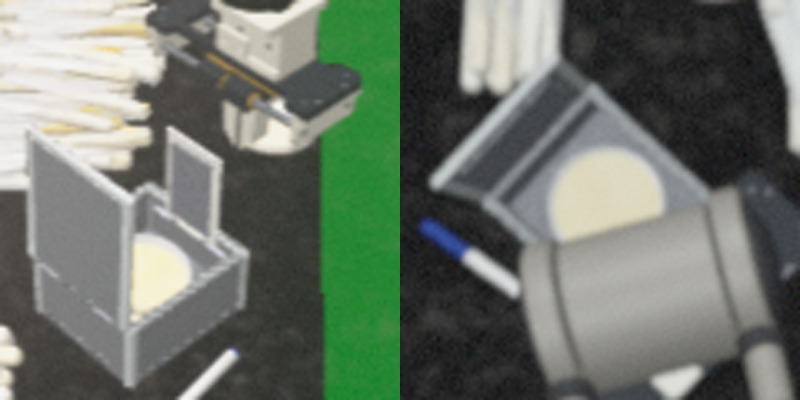

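The left (side) half shows the gripper near (270,110), in front of and clear of the still-upright flap at (195,185). In the right (top) half the wrist hides the case front. I'll check where the TCP projects.

```bash
python3 -c "
from h import *
for z in (126,150,195): print((proj('side',[[431.3,206.6,z]])-[280,170])*400/120)
print((proj('side',world(P,[flap(1.57,104,32,0),flap(1.57,104,-32,0)]))-[280,170])*400/120)"
```

```text
[[242.61529973 140.3330622 ]]
[[244.18807332 119.60926215]]
[[247.24532269  79.32512653]]
[[220.60723832 159.7098441 ]
 [168.17545359 124.20639698]]
```

```bash
python3 -m crank '[[0.025,-0.001,0.001,0,0,0],[0.015,0,0.001,0,0,0],[0.009,0,0,0,0,0],[0.012,0,0.001,0,0,0],[0.013,0,0.003,0,0,0]]'; python3 -m crank '[[0.0127,0,0.006,0,0,0],[0.0113,0,0.008,0,0,0],[0.0095,0,0.01,0,0,0],[0.0072,0,0.012,0,0,0]]'; python3 -c "
from h import *
import cv2;from plant import bot
for n in('side','top'):
    c=bot.capture(n)['color']; cv2.imwrite(f'pics/{n}2.png',c)
a=cv2.resize(cv2.imread('pics/side2.png')[170:290,280:400],(400,400),interpolation=2);b=cv2.resize(cv2.imread('pics/top2.png')[140:260,180:300],(400,400),interpolation=2)
cv2.imwrite('pics/m2.png',cv2.hconcat([a,b]))
go((0,0,59))"
```

```text
time: 3.45
tool_pos: [482.3, 264.2, 121.8]
tcp_rot: [3.141, -0.0, 0.841]
contact_force: [-0.7, -0.5, 0.2]
grip_width: 0.2
finger_force: 0.4
time: 3.95
tool_pos: [509.3, 294.6, 84.7]
tcp_rot: [-3.142, 0.0, 0.841]
contact_force: [-0.9, 0.4, 0.8]
grip_width: 0.4
finger_force: 0.3
t 4.05 dyaw -0.0 rot [-3.14e+00  3.00e-03  8.41e-01] F [ 0.  -0.4 -0.5] q [ 0.39  0.6   1.53 -0.    1.02  1.12]
case pos [-7.5  0.8 83.6]
(0, 0, 59) tool d m [0.0076 0.0008 0.0246]
```

View pics/m2.png

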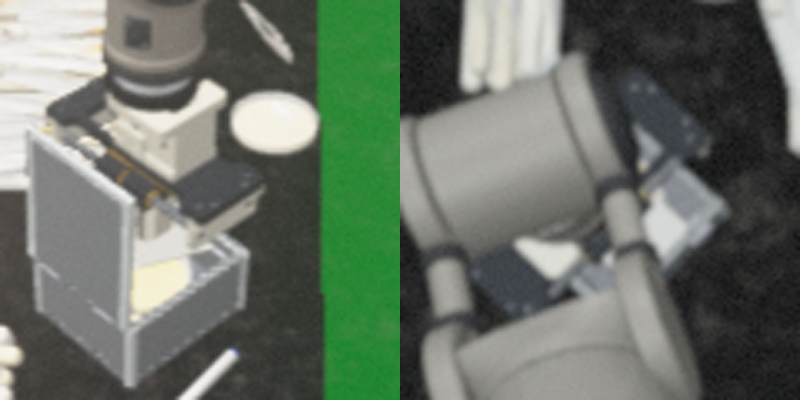

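Left half: the flap is mostly down under the fingers, near (160,245), and the cover hasn't moved. I'll press it down to the stop.

```bash
python3 -m crank '[[0.002,0.001,0.01,0,0,0],[0,0,0.008,0,0,0],[0,0,0.004,0,0,0],[0,0,0.002,0,0,0]]'; python3 -m crank '[[0,0,0.0015,0,0,0],[0,0,0.001,0,0,0],[0,0,0,0,0,0]]'
```

```text
time: 4.55
tool_pos: [511.0, 294.7, 61.5]
tcp_rot: [-3.142, 0.0, 0.841]
contact_force: [0.0, 0.1, 0.5]
grip_width: 0.7
finger_force: 0.2
time: 4.92
tool_pos: [511.1, 294.9, 59.3]
tcp_rot: [3.141, -0.0, 0.841]
contact_force: [-0.4, -0.6, 0.4]
grip_width: 0.6
finger_force: 0.4
```

```bash
python3 -m crank '[[0,0,0.001,0,0,0],[0,0,0.001,0,0,0],[0,0,0,0,0,0]]';  python3 -m crank '[[0,0,0.001,0,0,0],[0,0,0,0,0,0]]'
```

```text
time: 5.3
tool_pos: [511.2, 294.9, 59.0]
tcp_rot: [3.141, -0.001, 0.841]
contact_force: [-3.9, -0.8, 13.7]
grip_width: 0.4
finger_force: 6.7
time: 5.55
tool_pos: [511.3, 294.9, 58.9]
tcp_rot: [3.141, -0.001, 0.841]
contact_force: [-6.3, -3.2, 19.8]
grip_width: 0.4
finger_force: 9.8
```

Hard stop at z = 59 mm, so the flap is flat. Now I'll go up, over and behind the cover.

```bash
python3 -m crank '[[0,0,-0.01,0,0,0],[-0.005,0,-0.04,0,0,0],[-0.005,0,-0.05,0,0,0],[0,0,-0.05,0,0,0],[0,0,-0.05,0,0,0]]';  python3 -m crank '[[0,0,0,0,0,0]]'; python3 -c "
from h import *
import cv2;from plant import bot
for n in('side','top'):
    c=bot.capture(n)['color']; cv2.imwrite(f'pics/{n}3.png',c)
a=cv2.resize(cv2.imread('pics/side3.png')[170:290,280:400],(400,400),interpolation=2);b=cv2.resize(cv2.imread('pics/top3.png')[140:260,180:300],(400,400),interpolation=2)
cv2.imwrite('pics/m3.png',cv2.hconcat([a,b]))
go((125,0,256),(125,0,165))"
```

```text
time: 6.18
tool_pos: [504.2, 287.4, 257.9]
tcp_rot: [3.141, -0.0, 0.841]
contact_force: [-0.1, 0.7, -0.4]
grip_width: 0.5
finger_force: 0.0
time: 6.3
tool_pos: [506.2, 288.3, 260.9]
tcp_rot: [3.137, -0.008, 0.841]
contact_force: [0.4, 1.3, 0.2]
grip_width: 0.7
finger_force: 0.0
t 6.4 dyaw -0.0 rot [ 3.141 -0.     0.841] F [ 0.3  0.3 -0.9] q [ 0.39  0.43  1.31 -0.    1.4   1.12]
case pos [-15.3  -0.6 256.2]
(125, 0, 256) tool d m [ 0.1403 -0.0005  0.0002]
(125, 0, 165) tool d m [-0.    -0.     0.091]
```

View pics/m3.png

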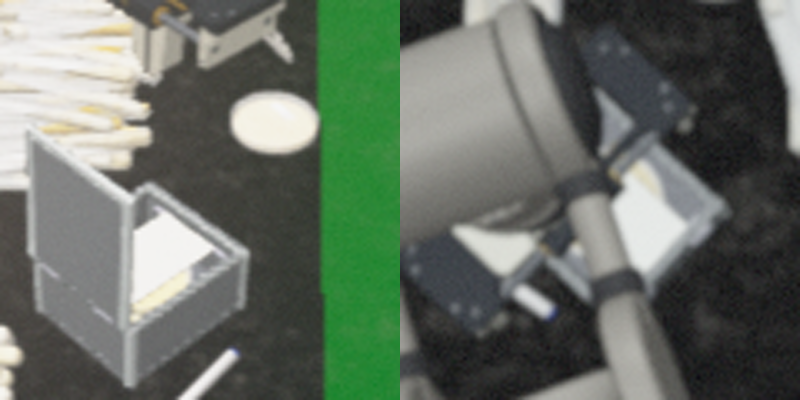

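The flap lies flat, with its white face around (180,245) in the left half, and the case and cover are unmoved. Next I'll move behind the cover.

```bash
python3 -m crank '[[0.035,0,0,0,0,0],[0.035,0,0,0,0,0],[0.035,0,0,0,0,0],[0.035,0,0,0,0,0],[0,0,0,0,0,0]]'; python3 -m crank '[[0,0,0.03,0,0,0],[0,0,0.03,0,0,0],[0,0,0.03,0,0,0],[0,0,0,0,0,0]]';python3 -c "
from h import *
c=lambda a,s=100:tuple((np.array(cover(a,s,0,6))+[9.5,0,0]).round(1))
go(*[c(a) for a in (1.54,1.4,1.25,1.1,.95,.8,.65,.5,.35,.2,.1,0)])"
```

```text
time: 7.02
tool_pos: [597.8, 392.7, 251.7]
tcp_rot: [-3.14, 0.005, 0.842]
contact_force: [-0.6, -0.0, 0.0]
grip_width: 0.3
finger_force: 0.0
time: 7.52
tool_pos: [595.6, 390.2, 162.5]
tcp_rot: [-3.139, 0.008, 0.841]
contact_force: [0.4, 0.5, 0.5]
grip_width: 0.6
finger_force: 0.0
t 7.53 dyaw 0.0 rot [-3.139  0.008  0.841] F [0.4 0.5 0.5] q [ 0.47  0.75  1.   -0.    1.4   1.2 ]
case pos [122.1  -0.  162.5]
(np.float64(82.4), np.float64(0.0), np.float64(173.1)) tool d m [-0.0398 -0.0001 -0.0103]
(np.float64(68.4), np.float64(0.0), np.float64(172.6)) tool d m [-0.014   0.      0.0006]
(np.float64(53.7), np.float64(0.0), np.float64(169.8)) tool d m [-0.0147  0.      0.0029]
(np.float64(39.5), np.float64(0.0), np.float64(164.8)) tool d m [-0.0142  0.      0.0051]
(np.float64(26.2), np.float64(0.0), np.float64(157.8)) tool d m [-0.0132  0.      0.0071]
(np.float64(14.1), np.float64(0.0), np.float64(148.9)) tool d m [-0.012  0.     0.009]
(np.float64(3.5), np.float64(0.0), np.float64(138.3)) tool d m [-0.0105  0.      0.0107]
(np.float64(-5.4), np.float64(0.0), np.float64(126.2)) tool d m [-0.0088  0.      0.0122]
(np.float64(-12.4), np.float64(0.0), np.float64(112.9)) tool d m [-0.0069  0.      0.0134]
(np.float64(-17.3), np.float64(0.0), np.float64(98.7)) tool d m [-0.0048  0.      0.0142]
(np.float64(-19.4), np.float64(0.0), np.float64(89.0)) tool d m [-0.002   0.      0.0097]
(np.float64(-20.5), np.float64(0.0), np.float64(79.0)) tool d m [-0.001  0.     0.01 ]
```

```bash
python3 -m crank '[[-0.02,0,-0.004,0,0,0],[-0.012,0,-0.003,0,0,0],[-0.008,0,0,0,0,0],[-0.0125,0,0,0,0,0],[-0.0145,0,0.003,0,0,0]]'; python3 -m crank '[[-0.0142,0,0.005,0,0,0],[-0.0132,0,0.007,0,0,0],[-0.012,0,0.009,0,0,0],[0,0,0,0,0,0]]';python3 -c "
from h import *
import cv2;from plant import bot
for n in('side','top'):
    c=bot.capture(n)['color']; cv2.imwrite(f'pics/{n}4.png',c)
a=cv2.resize(cv2.imread('pics/side4.png')[170:290,280:400],(400,400),interpolation=2);b=cv2.resize(cv2.imread('pics/top4.png')[140:260,180:300],(400,400),interpolation=2)
cv2.imwrite('pics/m4.png',cv2.hconcat([a,b]))
go((14.1,0,148.9))"
```

```text
time: 8.15
tool_pos: [553.8, 342.0, 171.7]
tcp_rot: [3.14, -0.004, 0.841]
contact_force: [1.3, -0.3, 1.0]
grip_width: 0.2
finger_force: 1.1
time: 8.65
tool_pos: [526.5, 312.0, 149.5]
tcp_rot: [-3.142, 0.0, 0.84]
contact_force: [0.5, 0.5, 0.2]
grip_width: 0.7
finger_force: 0.0
t 8.75 dyaw -0.0 rot [ 3.141e+00 -1.000e-03  8.410e-01] F [ 0.  -0.2  0.2] q [0.41 0.57 1.38 0.   1.2  1.14]
case pos [ 18.8  -0.7 149.8]
(14.1, 0, 148.9) tool d m [-0.0047 -0.0007  0.0009]
```

View pics/m4.png

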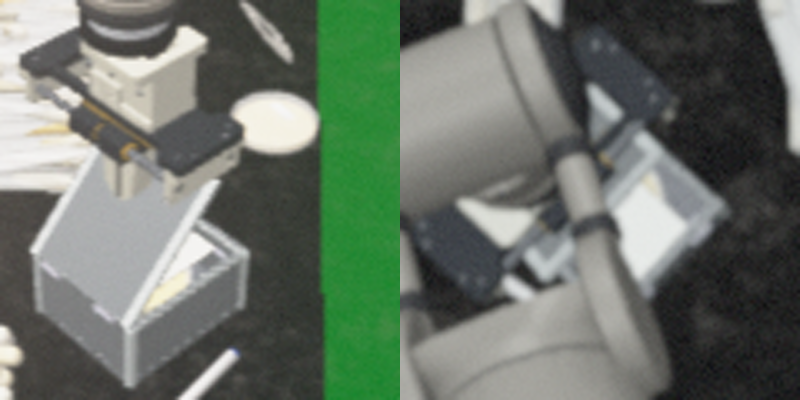

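Left half: the cover is swinging forward, leaning from (35,250)/(130,325) up to (215,180). The case hasn't shifted and the flap is still flat. I'll continue along the arc.

```bash
python3 -m crank '[[-0.013,0,0.009,0,0,0],[-0.0105,0,0.013,0,0,0],[-0.008,0,0.014,0,0,0],[-0.006,0,0.014,0,0,0],[-0.002,0,0.009,0,0,0]]'; python3 -m crank '[[-0.001,0,0.006,0,0,0],[0,0,0.003,0,0,0],[0,0,0,0,0,0]]';python3 -c "
from h import *
go((-20.5,0,79))"
```

```text
time: 9.38
tool_pos: [500.9, 283.3, 90.2]
tcp_rot: [3.141, -0.001, 0.841]
contact_force: [-0.9, 0.5, 1.4]
grip_width: 0.7
finger_force: 0.6
time: 9.75
tool_pos: [499.8, 282.4, 81.1]
tcp_rot: [-3.141, 0.0, 0.841]
contact_force: [-0.6, -0.9, 0.3]
grip_width: 0.8
finger_force: 0.0
t 9.75 dyaw -0.0 rot [-3.141  0.     0.841] F [-0.6 -0.9  0.3] q [ 0.38  0.58  1.57 -0.    0.99  1.11]
case pos [-22.1  -0.6  81.1]
(-20.5, 0, 79) tool d m [ 0.0016 -0.0006  0.0021]
```

```bash
python3 -m crank '[[0,0,0.001,0,0,0],[0,0,0.001,0,0,0],[0,0,0,0,0,0]]';python3 -m crank '[[0,0,0.001,0,0,0],[0,0,0.0005,0,0,0],[0,0,0,0,0,0]]'
```

```text
time: 10.12
tool_pos: [499.8, 282.3, 79.3]
tcp_rot: [3.141, -0.0, 0.841]
contact_force: [-0.1, 0.5, 2.1]
grip_width: 0.6
finger_force: 0.7
time: 10.5
tool_pos: [499.9, 282.4, 79.1]
tcp_rot: [3.141, -0.001, 0.841]
contact_force: [-3.8, -1.7, 11.2]
grip_width: 0.3
finger_force: 5.7
```

The cover is on its stop at z = 79 mm. I'll press a little more, retract and check.

```bash
python3 -m crank '[[0,0,0.001,0,0,0],[0,0,0,0,0,0]]';python3 -m crank '[[0,0,-0.01,0,0,0],[0,0,-0.04,0,0,0],[0,0,-0.05,0,0,0],[-0.05,0,-0.03,0,0,0],[-0.05,0,0,0,0,0]]';python3 -m crank '[[-0.06,0,0,0,0,0],[-0.06,0,0,0,0,0],[-0.06,0,0,0,0,0],[0,0,0,0,0,0]]'; python3 -c "
from h import *
import cv2;from plant import bot
for n in('side','top'):
    c=bot.capture(n)['color']; cv2.imwrite(f'pics/{n}5.png',c)
a=cv2.resize(cv2.imread('pics/side5.png')[170:290,280:400],(400,400),interpolation=2);b=cv2.resize(cv2.imread('pics/top5.png')[140:260,180:300],(400,400),interpolation=2)
for (n,im,o) in (('side',a,(280,170)),('top',b,(180,140))):
    for q in (proj(n,world(P,[cover(0,142,62,6),cover(0,142,-62,6),cover(0,0,62,6),cover(0,0,-62,6)]))-o)*400/120: cv2.circle(im,tuple(int(v) for v in q),3,(0,0,255),1)
cv2.imwrite('pics/m5.png',cv2.hconcat([a,b]))"
```

```text
time: 10.75
tool_pos: [499.9, 282.4, 79.0]
tcp_rot: [3.141, -0.001, 0.841]
contact_force: [-6.0, -2.3, 17.6]
grip_width: 0.2
finger_force: 9.0
time: 11.38
tool_pos: [433.7, 207.5, 209.0]
tcp_rot: [3.139, -0.004, 0.842]
contact_force: [1.1, -0.9, 0.3]
grip_width: 0.4
finger_force: 0.0
time: 11.88
tool_pos: [310.8, 71.9, 206.8]
tcp_rot: [3.141, 0.001, 0.837]
contact_force: [0.7, 1.0, 0.5]
grip_width: 0.3
finger_force: 0.0
```

View pics/m5.png

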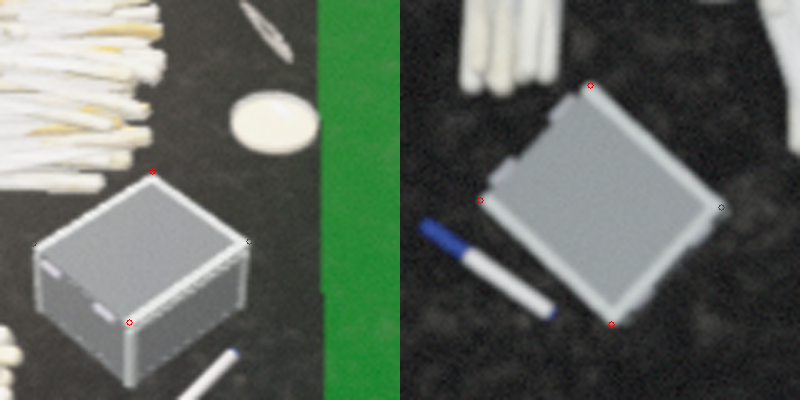

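Both halves show the cover fully shut. Its corners match the predicted closed ones at (34,243), (152,171), (249,241) and (129,322), and the case and bystanders are unmoved. Handing in.

```bash
python3 -c "
from plant import bot
print(bot.close_job())"
```

```text
the job is handed in; nothing more can be done
None
```

I pushed the flap flat against its stop, then swung the cover fully shut, and handed the job in after about 12 s of robot time; the last pictures show the case and nearby items where they were.

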